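Lock a slide box into its docking frame with the see-saw catch

TASK

Lock the green slide box into its docking frame: rock the catch open by its black pad, slide the box along the bench between the rails until it is fully home against the blue end stop, then press the catch's orange pad down until the catch snaps over and holds the box in. Press and push gently, feeling for the stop rather than ramming it, keep the box flat on the bench, and leave the other things on the bench alone.

Things in the scene. Friction and masses are not known exactly. Their poses are not given: they have to be found in the camera images.
- dock: Docking frame fixed to the bench: two aluminium rails, 26 mm high, 10 mm thick, 101.6 mm apart inside. Origin: on the bench midway between them, nominal middle of the seated box. x runs along the rails away from the robot (the way to push), y left, z up. Rails from x = -142 mm (flared mouth to -168) to +58 mm. Site things below are points of this frame.
- stop_nominal (a point): Nominal place of the blue end stop's near face (dock x = +33 mm, y = 0, z = 16): a bar 32 mm high across the channel. One blue bracket carries stop and catch; it is clamped up to 12 mm either way along the dock's x from nominal. That shift is not measured: this and the other nominal points do not follow it.
- orange_nominal (a point): Nominal centre of the orange inner pad's top with the catch level (dock x = -50.5, y = -53, z = 56.5 mm), pad 30 (x) x 34 (y) mm. The catch is a see-saw 100 mm long along y, 30 mm wide; its hinge pin, parallel to x, is 33 mm to the right (y = -86, z = 48 mm). So this pad stands about 10 mm higher when open, 10 mm lower when locked.
- black_nominal (a point): Nominal centre of the black outer pad's top with the catch level (dock x = -50.5, y = -119, z = 56.5 mm), same size, 33 mm on the other side of the hinge pin: about 10 mm higher when locked, 10 mm lower when open. Pressing it down opens the catch.
- rocker (a joint): Angle of the catch, rad: 0 locked (orange down), 0.3 level (dead centre), 0.6 open (orange up). An over-centre spring drives it to either end: 9 to 10 N on the middle of the raised pad starts it, less towards the centre, then it snaps over by itself. Pressing on at the end makes the force climb at once; it stands at most 25 N.
- pawl_nominal (a point): Nominal underside of the steel pawl (12 x 12 mm, dock y = -48 to -36) under the catch's inner end, catch level. Open, it is 41 mm above the bench and the box passes below. Locked, it is 16 to 19 mm up, 2.5 mm in front of a seated box's near face. A box over 2 mm short of the stop is hit on its lid and the catch cannot pass its centre.
- slide_box: Green slide storage box, lid shut and fixed, 66 mm along its x, 98 mm along its y, 37 mm high, about 0.2 kg, loose in the mouth of the docking frame. Origin: centre of its underside. Its -x face (small brass hook in the middle) looks back to the robot: push this one near its middle (a push far off the middle can jam the box between the rails), with less than 20 N.
- sample_cup: Bystander: sample cup with yellow lid, 62 mm across, 68 mm high. Origin: centre of its underside.
- bottle: Bystander: white dropper bottle with blue cap, 30 mm across, 78 mm high. Origin: centre of its underside.
- stain: Bystander: amber dropper bottle with black cap, 34 mm across, 85 mm high. Origin: centre of its underside.
- tape: Bystander: roll of masking tape lying flat, 104 mm across, 25 mm high. Origin: centre of its underside.
There are look-alikes about, which are no part of the job. Of the things like the slide_box, leave any that is purple or red; of the rest the larger one is meant.

How it is judged:
By the outcome, as a careful person would: the job done as asked, in the order asked, and still so for the second after the job is handed in, with the robot touching nothing.
It also fails if it takes over 69 s, if anything falls off the work surface, if the arm or the gripper's body presses on something with over 40 N, if the wrist force passes 120 N, or if a joint passes its speed limit or range.

ROBOT

A 7-joint arm with a two-finger parallel gripper is mounted at the origin on a cart in front of the work surface, level with it; the furniture and walls round the work are solid. World frame = base frame: x ahead of the robot, y to its left, z up, the work surface at z = 0. Lengths are in m, angles in rad, forces in N, time in s.
With the tool pointing down it reaches from about 0.375 to 0.925 m from the base axis. Payload 3.1 kg.
Tool frame: the origin (TCP) lies between the finger pads; the fingertips stand 19 mm ahead of it and the grasp point (between the pads) is the TCP; z points along the fingers, y is the direction in which the jaws open and shut (so a half turn about z gives the same grasp; the last joint's range is limited). The gripper opens to 85 mm and grips with 20 to 120 N. Pads are 22 mm wide; open, the fingers measure 114 mm over their backs; the gripper's body (76 mm by 85 mm) begins 54 mm behind the grasp point. The pads swing forward as they close: fully open they stand 13 mm farther back than shut.
Start: joints at [-1.336, 0.383, 0.044, 1.598, -0.018, 1.161, -0.05], TCP at [0.212, 0.614, 0.25] pointing down, gripper open.
Joint ranges: [-2.61, 2.61], [-0.41, 2.15], [-1.48, 1.57], [0, 2.5], [-1.57, 4.71], [0.05, 1.97], [-2.85, 2.85]. Speed limits (rad/s): [2.79, 2.79, 3.14, 3.14, 3.14, 3.14, 3.14].

INTERFACE

Orientations are given as a unit quaternion [x, y, z, w].
In Python, from bench import move_ptp, movel, move_j, move_gripper, pause, inverse_kinematics, read_camera, camera_params, MotionError, sign_off, look_for, tip_of, read_time_s, read_qpos, read_joint_vel, read_effort, read_eef_pos, read_tcp_rot, read_ft_force, read_ft_torque, read_finger_gap gives the robot as it stands. Calls block until the motion is done:
- move_ptp(position, orientation): joint-space move of the TCP to a pose.
- movel(position, orientation=None, speed=0.15): straight line of the TCP; orientation=None keeps the orientation; speed is the mean speed in m/s.
- move_j(angles): joint-space move.
- move_gripper(opening, effort=None): finger opening in m; effort is the grip in N (None keeps the last); returns when the fingers have stopped.
- pause(seconds).
- inverse_kinematics(position, orientation): joint angles nearest the present ones, or None.
- read_camera(name): name is "scene" or "top"; returns the picture (420x560x3 uint8, red, green, blue); there is no depth.
- camera_params(name): a dict with "K" (3x3 intrinsics, pixels), "camera_from_world" (4x4, takes a point from world to camera coordinates). Camera axes: x right, y down, z forward; pixel columns grow to the right and rows downward; lengths in m; the calibration is good to about 2 mm. A picture is of the moment at which its call begins. camera_params takes no time and is no camera call.
A pose or a line that the arm cannot do raises MotionError and nothing moves.
- sign_off(): hands the job in, once; it reports no verdict.
Trained networks look in the newest picture that a camera, given by its name, has taken for a name from the list of things; names that differ only in an ending like _2 or _b are one class to them, and where a whole thing is asked for, a point or a joint stands for the part that bears it (a point fixed in the world has none). Each returns a list of dicts, best first, with "confidence" (0 to 1); they miss things now and then, are a little off and sometimes report something else, mostly with a low value. They report only what shows in the picture. A call takes as long as a camera call. They do not tell look-alikes from the thing itself.
- look_for(camera, name): "at" ([column, row] in pixels, amid what is visible of it).
- tip_of(camera, name): "at" ([column, row] in pixels: a listed point, or the origin of a listed thing).
Readings, each from a call of its own:
- read_time_s(): time.
- read_qpos(): joint angles.
- read_joint_vel(): joint speeds.
- read_effort(): joint torques, N m.
- read_eef_pos(): TCP position.
- read_tcp_rot(): TCP orientation.
- read_ft_force(): force on the tool from outside, world axes, zero at the start.
- read_ft_torque(): the same for the moment, N m.
- read_finger_gap(): finger opening in m.
Only numpy, scipy, OpenCV 4.12 (cv2) and the standard library are available. Lean on these libraries where they do the work, as an engineer would, in place of code of your own. Each camera call takes 0.05 s, during which the arm holds its last target. There are 200 camera calls.

## Working session

There is one attempt and no reset: what is moved stays moved. The work goes in short steps, each a Python script; the robot and the scene stay as the last script left them, time stands still between calls to the robot, and variables do not carry over. Pictures are saved under pics/ and viewed, about 8 in all and at most 12, crops included, and the job is handed in when it is done.

```bash
mkdir -p pics; ls; python3 - <<'E'
from bench import *
import cv2,numpy as np
for c in("scene","top"):
    im=read_camera(c); cv2.imwrite(f"pics/{c}0.png",im[:,:,::-1])
    p=camera_params(c); print(c,np.round(p["K"],1).tolist(),np.round(p["camera_from_world"],4).tolist())
    for n in("slide_box","dock","stop_nominal","orange_nominal","black_nominal","pawl_nominal"):
        print(n,[(np.round(d["at"],1).tolist(),round(d["confidence"],2)) for d in tip_of(c,n)][:4])
print(read_time_s(),read_tcp_rot(),read_ft_force(),read_finger_gap())
E
```

```text
pics
scene [[495.0, 0.0, 284.4], [0.0, 495.0, 204.2], [0.0, 0.0, 1.0]] [[0.7837, -0.6211, 0.0113, -0.3874], [-0.2771, -0.3658, -0.8885, 0.2018], [0.5559, 0.6932, -0.4587, 1.2139], [0.0, 0.0, 0.0, 1.0]]
slide_box [([274.9, 258.7], 0.96), ([244.7, 240.3], 0.95), ([292.5, 232.4], 0.93), ([263.6, 206.5], 0.8)]
dock [([324.8, 221.7], 0.56), ([427.2, 285.5], 0.48)]
stop_nominal [([333.9, 218.4], 0.79)]
orange_nominal [([322.8, 219.3], 0.87)]
black_nominal [([340.7, 229.0], 0.56)]
pawl_nominal [([321.9, 219.0], 0.86), ([234.1, 187.8], 0.31)]
top [[437.4, 0.0, 284.2], [0.0, 437.4, 211.5], [0.0, 0.0, 1.0]] [[-0.0187, -0.9998, -0.0077, 0.0078], [-0.9962, 0.0193, -0.0855, 0.5193], [0.0857, 0.0061, -0.9963, 1.6648], [0.0, 0.0, 0.0, 1.0]]
slide_box [([252.2, 211.8], 0.84), ([286.2, 254.5], 0.74), ([314.5, 251.1], 0.62), ([294.1, 220.8], 0.56)]
dock [([297.5, 191.2], 0.77)]
stop_nominal [([295.6, 182.5], 0.67), ([299.3, 189.0], 0.66)]
orange_nominal [([312.4, 200.2], 0.77), ([295.1, 179.8], 0.57)]
black_nominal []
pawl_nominal [([309.2, 197.4], 0.91)]
0.7 [ 1.65599283e-01  9.86193123e-01  3.26110243e-05 -8.01050205e-06] [ 0.22211846 -0.59119466 -0.17887267] 0.0853878353363091
```

```bash
python3 - <<'E'
import cv2
a=cv2.imread("pics/scene0.png");b=cv2.imread("pics/top0.png")
cv2.imwrite("pics/top0c.png",cv2.resize(b[140:290,190:390],None,fx=4,fy=4,interpolation=cv2.INTER_CUBIC))
cv2.imwrite("pics/scene0c.png",cv2.resize(a[150:300,200:400],None,fx=4,fy=4,interpolation=cv2.INTER_CUBIC))
E
```

```text
(no output)
```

View pics/top0c.png

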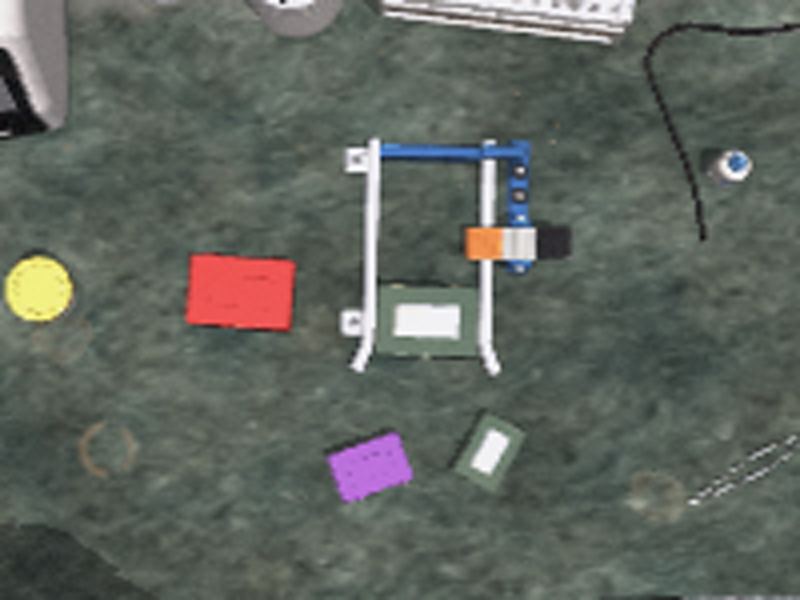

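View pics/scene0c.png

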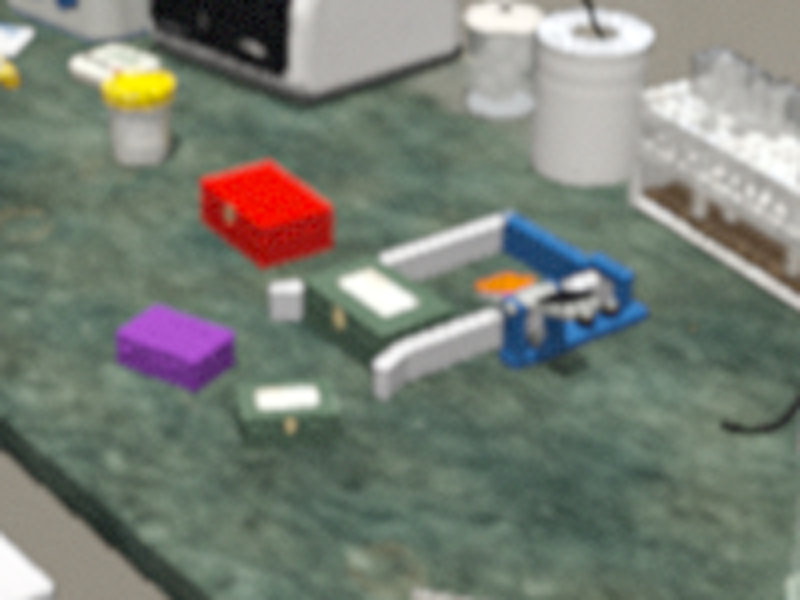

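View pics/scene0.png

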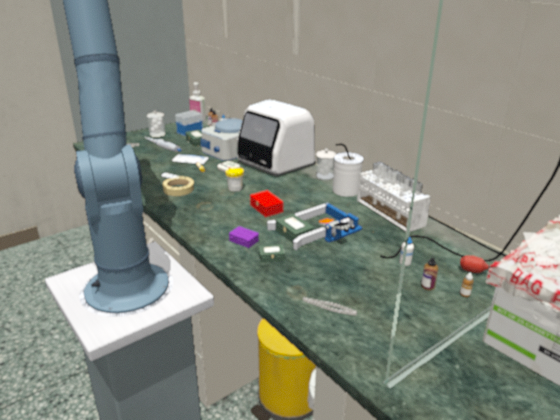

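The top crop shows the large green box in the rail mouth at crop (428,322), which is full-image px (297,220). The look-alikes are the small green box (312,252), red (250,213) and purple (282,257), so I choose the large green one in the mouth. The catch's orange pad is at top px (311,201), with black at (328,200). It sits locked, orange low in the scene view. Next I'll fit the dock pose from rail, pad and stop pixels.

```bash
cat > h.py <<'E'
import numpy as np,cv2
from bench import *
def ray(c,uv,z):
    p=camera_params(c);K=np.array(p["K"]);T=np.array(p["camera_from_world"]);R=T[:3,:3];C=-R.T@T[:3,3]
    d=R.T@np.linalg.solve(K,[uv[0],uv[1],1]);return C+d*(z-C[2])/d[2]
def proj(c,P):
    p=camera_params(c);q=np.array(p["K"])@(np.array(p["camera_from_world"])@np.r_[P,1])[:3];return q[:2]/q[2]
E
python3 - <<'E'
from h import *
im=cv2.imread("pics/top0.png").astype(int);b,g,r=im[...,0],im[...,1],im[...,2]
w=np.clip(im.min(2)-110,0,None)
def line(c0,c1,r0,r1,z):
    P=[]
    for y in range(r0,r1):
        s=w[y,c0:c1]
        if s.sum()>60:P.append(ray("top",((s*np.arange(c0,c1)).sum()/s.sum(),y),z)[:2])
    P=np.array(P);m=P.mean(0);d=np.linalg.svd(P-m)[2][0];d*=np.sign(d[0]);res=(P-m)@[-d[1],d[0]];print("rail",len(P),m.round(4),d.round(4),res.std().round(4),np.degrees(np.arctan2(d[1],d[0])).round(2));return m,d
L=line(279,287,184,217,.026);R=line(308,316,178,193,.026)
R2=line(308,316,206,225,.026)
def cen(mask,z,n,box):
    x0,x1,y0,y1=box;ys,xs=np.nonzero(mask[y0:y1,x0:x1]);u=(xs.mean()+x0,ys.mean()+y0);print(n,len(xs),np.round(u,2),ray("top",u,z).round(4))
cen((r>170)&(b<120)&(g<190),.0465,"orange",(300,320,190,210))
cen((im.max(2)<50),.0665,"black",(322,336,190,210))
blue=(b>110)&(r<80)
cen(blue,.032,"stop",(286,308,172,184))
# column ends of rails
for c in(282,283,284,311,312): print(c,[(y,int(im[y,c].min())) for y in list(range(172,179))+list(range(226,236))])
print("stop col",[(y,im[y,296].tolist()) for y in range(173,184)])
print("box",[(y,im[y,288].tolist()) for y in range(208,232)])
for p in((390,385),(490,310)):print("glass",ray("scene",p,0).round(3))
E
```

```text
rail 33 [0.5637 0.004 ] [ 0.9991 -0.0426] 0.0004 -2.44
rail 13 [ 0.6158 -0.1099] [ 0.9983 -0.0581] 0.0001 -3.33
rail 19 [ 0.5035 -0.105 ] [ 0.9988 -0.0496] 0.0002 -2.84
orange 64 [310.5 200.5] [ 0.5573 -0.1031  0.0465]
black 30 [327.3 199.9] [ 0.5561 -0.1652  0.0665]
stop 54 [296.3  177.24] [ 0.6502 -0.0512  0.032 ]
282 [(172, 96), (173, 93), (174, 100), (175, 170), (176, 175), (177, 209), (178, 220), (226, 227), (227, 227), (228, 170), (229, 55), (230, 71), (231, 83), (232, 100), (233, 92), (234, 79), (235, 76)]
283 [(172, 94), (173, 94), (174, 146), (175, 241), (176, 242), (177, 241), (178, 241), (226, 92), (227, 74), (228, 69), (229, 68), (230, 70), (231, 80), (232, 100), (233, 84), (234, 81), (235, 72)]
284 [(172, 100), (173, 102), (174, 144), (175, 228), (176, 228), (177, 229), (178, 229), (226, 115), (227, 110), (228, 75), (229, 59), (230, 67), (231, 78), (232, 91), (233, 87), (234, 85), (235, 73)]
311 [(172, 81), (173, 70), (174, 74), (175, 180), (176, 112), (177, 74), (178, 79), (226, 240), (227, 241), (228, 241), (229, 190), (230, 161), (231, 166), (232, 88), (233, 80), (234
[... 395 characters left out ...]
[78, 72, 59]), (181, [100, 109, 98]), (182, [97, 105, 97]), (183, [89, 98, 87])]
box [(208, [79, 88, 77]), (209, [72, 79, 69]), (210, [52, 57, 51]), (211, [129, 154, 155]), (212, [112, 130, 112]), (213, [114, 129, 111]), (214, [114, 130, 113]), (215, [115, 131, 113]), (216, [125, 140, 129]), (217, [141, 158, 148]), (218, [140, 154, 147]), (219, [144, 158, 150]), (220, [148, 161, 155]), (221, [148, 160, 153]), (222, [171, 183, 177]), (223, [172, 182, 177]), (224, [113, 128, 112]), (225, [111, 127, 112]), (226, [114, 129, 113]), (227, [115, 129, 114]), (228, [100, 114, 98]), (229, [63, 67, 57]), (230, [78, 84, 71]), (231, [81, 86, 73])]
glass [ 0.274 -0.603  0.   ]
glass [ 0.63  -0.598  0.   ]
```

View pics/top0.png

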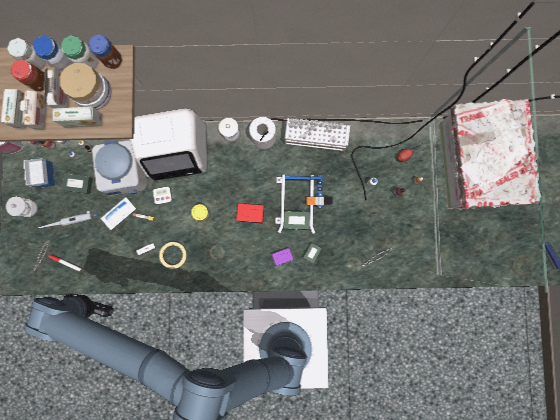

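The scene is clear. The dock yaw is about -2.6°, both pads are consistent with the rails, and the shelf and glass are well away. Now I'll open the catch by its black pad.

```bash
cat >> h.py <<'E'
yaw=np.radians(-2.6);d=np.array([np.cos(yaw),np.sin(yaw),0]);n=np.array([-d[1],d[0],0])
phi=(np.pi+yaw)/2;Q=[np.cos(phi),np.sin(phi),0,0]
ORANGE=np.array([.5573,-.1031,0]);BLACK=np.array([.5552,-.1655,0])
def fz():return float(read_ft_force()[2])
def press(P,z0,z1,lim=16):
    """feel down in 1 mm steps until the catch snaps away, force limit or z1 (tip heights)"""
    move_ptp([P[0],P[1],z0+.019+.05],Q);movel([P[0],P[1],z0+.019]);f0=fz();pk=0;log=[]
    for z in np.arange(z0,z1,-.001):
        movel([P[0],P[1],z+.019],speed=.02);f=fz()-f0;log.append((round(z*1e3),round(f,1)));pk=max(pk,f)
        if f>lim or (pk>4 and f<.8):break
    print(log,read_eef_pos().round(4),"pk",round(pk,1))
    movel([P[0],P[1],z0+.019+.04])
E
python3 - <<'E'
from h import *
print("rail end->",ray("top",(283.5,174.15),.026).round(4),"box near top edge",ray("top",(288,228.3),.037).round(4),"far",ray("top",(288,210.6),.037).round(4))
print("small",ray("top",(312.5,253),.02).round(3))
move_gripper(0.0)
press(BLACK+.005*n,.074,.047)
print(read_time_s(),read_finger_gap())
im=read_camera("top");cv2.imwrite("pics/top1.png",im[...,::-1])
a=read_camera("scene")[...,::-1]
cv2.imwrite("pics/m1.png",np.hstack([cv2.resize(x,None,fx=4,fy=4) for x in(im[...,::-1][170:270,260:350],a[180:280,270:370])]))
E
```

```text
rail end-> [ 0.6643 -0.002   0.026 ] box near top edge [ 0.4535 -0.0154  0.037 ] far [ 0.5212 -0.0167  0.037 ]
small [ 0.358 -0.107  0.02 ]
[(74, -0.4), (73, -0.2), (72, -0.2), (71, -0.1), (70, 0.4), (69, -0.8), (68, -0.1), (67, 0.0), (66, -0.8), (65, 0.9), (64, 4.7), (63, 9.6), (62, 11.3), (61, 11.1), (60, 10.3), (59, 8.4), (58, 6.5), (57, 4.4), (56, -0.2)] [ 0.555  -0.1587  0.0741] pk 11.3
10.2333 6.688918662448242e-06
```

View pics/m1.png

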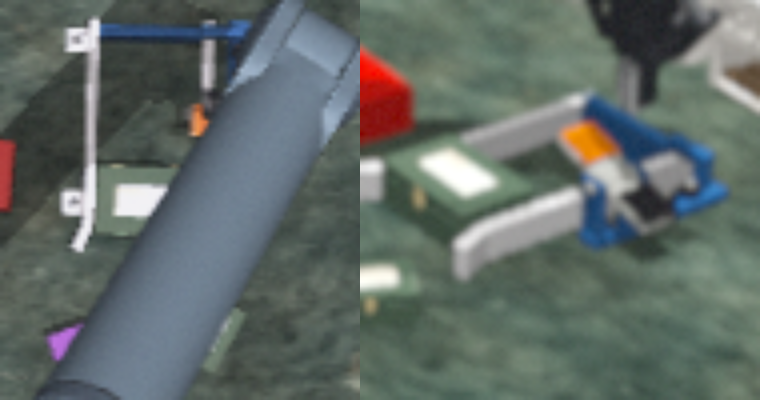

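The catch snapped open: the orange pad is now raised and the black pad is down. The box hasn't moved. Next is the push, with fingers 20 mm apart on either side of the hook.

```bash
cat > push.py <<'E'
from h import *
def at(x,z): # point on dock centreline at world x
    return [x,-.0518+(x-.5637)*np.tan(yaw),z]
Z=.036
p=read_eef_pos();movel([p[0],p[1],.15],speed=.2)
move_ptp(at(.41,.13),Q);move_gripper(.02);movel(at(.41,Z),speed=.1)
f0=np.array(read_ft_force());log=[];x=.41
while x<.585:
    x+=.004 if x<.545 else .001
    movel(at(x,Z),speed=.05 if x<.545 else .02)
    df=np.array(read_ft_force())-f0;f=-df@d;log.append((round(x*1e3),round(f,1),round(float(df@n),1)))
    if f>(8 if x>.54 else 10):break
print(log);print(read_eef_pos().round(4),read_time_s(),read_finger_gap())
for c,(r0,r1,c0,c1) in dict(top=(170,270,260,350),scene=(180,280,270,370)).items():
    im=read_camera(c)[...,::-1];cv2.imwrite(f"pics/{c}2.png",im)
E
python3 push.py
```

```text
[(414, np.float64(0.5), 1.2), (418, np.float64(0.2), -0.8), (422, np.float64(1.3), 0.3), (426, np.float64(1.0), -0.5), (430, np.float64(1.3), 0.3), (434, np.float64(0.7), 0.2), (438, np.float64(0.6), 0.2), (442, np.float64(0.3), 0.1), (446, np.float64(0.1), -0.3), (450, np.float64(1.3), -0.2), (454, np.float64(0.9), 0.5), (458, np.float64(0.9), -0.1), (462, np.float64(0.2), -0.3), (466, np.float64(0.6), -1.3), (470, np.float64(1.2), 0.1), (474, np.float64(0.5), -0.6), (478, np.float64(-0.2), 0.6), (482, np.float64(0.2), 0.2), (486, np.float64(0.3), -0.7), (490, np.float64(0.9), -0.0), (494, np.float64(0.3), -0.2), (498, np.float64(1.7), 0.0), (502, np.float64(0.6), 0.1), (506, np.float64(0.7), -0.3), (510, np.float64(0.4), -0.2), (514, np.float64(1.2), -1.0), (518, np.float64(-0.2), -0.1), (522, np.float64(-0.0), 0.1), (526, np.float64(0.4), 0.2), (530, np.float64(1.0), -1.0), (534, np.float64(0.4), -0.2), (538, np.float64(1.2), -0.8), (542, np.float64(0.5), -0.0), (546, np.float64(1.4), -0.1), (547, np.float64(3.2), -0.2), (548, np.float64(2.1), 0.3), (549, np.float64(1.2), 0.8), (550, np.float64(1.9), 1.5), (551, np.float64(2.2), 0.9), (552, np.float64(1.9), 0.2), (553, np.float64(1.1), 1.8), (554, np.float64(1.1), 2.0), (555, np.float64(3.6), 1.6), (556, np.float64(2.2), 1.0), (557, np.float64(1.2), 2.2), (558, np.float64(3.2), 2.5), (559, np.float64(5.3), 3.2), (560, np.float64(4.8), 2.5), (561, np.float64(5.1), 3.6), (562, np.float64(5.2), 2.1), (563, np.float64(2.9), 3.1), (564, np.float64(1.8), 2.7), (565, np.float64(1.8), 2.7), (566, np.float64(3.9), 3.0), (567, np.float64(2.0), 4.3), (568, np.float64(3.6), 4.8), (569, np.float64(3.2), 4.1), (570, np.float64(4.9), 3.5), (571, np.float64(7.6), 4.6), (572, np.float64(9.1), 4.5)]
[ 0.5686 -0.0518  0.0358] 27.8667 0.019794110947780847
```

```bash
python3 - <<'E'
import cv2,numpy as np
a=cv2.imread("pics/top2.png");b=cv2.imread("pics/scene2.png")
cv2.imwrite("pics/m2.png",np.hstack([cv2.resize(x,None,fx=5,fy=5,interpolation=cv2.INTER_CUBIC) for x in(a[160:240,265:345],b[180:260,290:370])]))
E
```

```text
(no output)
```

View pics/m2.png

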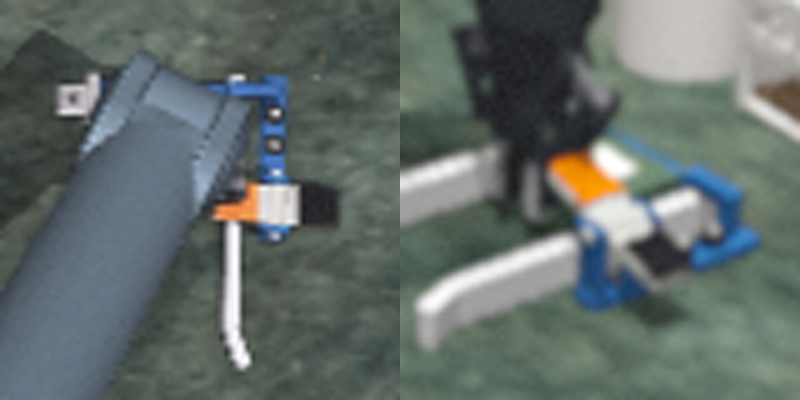

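The box is near the stop, but the gripper linkage seems to rub the raised orange pad, because the sideways force grew to about 4.5 N. So the 8 N stop isn't trustworthy. I'll back out and re-seat with shut fingers turned 90°, which are narrower beside the catch, just left of the hook.

```bash
cat > push2.py <<'E'
from h import *
off=.013
def at(x,z): return (np.array([x,-.0518+(x-.5637)*np.tan(yaw),z])+off*n).tolist()
p=np.array(read_eef_pos());movel((p-.085*d).tolist(),speed=.12)
print("free",np.round(read_ft_force(),1))
p=np.array(read_eef_pos());movel([p[0],p[1],.13],speed=.15)
for c in("top","scene"):cv2.imwrite(f"pics/{c}3.png",read_camera(c)[...,::-1])
best=None
for s in(1,-1):
    ph=phi+s*np.pi/4;q=[np.cos(ph),np.sin(ph),0,0];j=inverse_kinematics(at(.50,.13),q)
    if j is not None:
        c=abs(np.array(j)-read_qpos()).max()
        if best is None or c<best[0]:best=(c,q,j)
Q2=best[1];print("turn",best[0])
move_gripper(0.);move_ptp(at(.50,.13),Q2);movel(at(.50,.041),speed=.1)
f0=np.array(read_ft_force());log=[];x=.50;movel(at(.542,.041),speed=.06);x=.542
while x<.59:
    x+=.001;movel(at(x,.041),speed=.02)
    df=np.array(read_ft_force())-f0;f=-df@d;log.append((round(x*1e3),round(float(f),1),round(float(df@n),1)))
    if f>12:break
print(log);print(read_eef_pos().round(4),read_time_s())
for c in("top","scene"):cv2.imwrite(f"pics/{c}4.png",read_camera(c)[...,::-1])
E
python3 push2.py; python3 - <<'E'
import cv2,numpy as np
g=lambda f,r,c:cv2.resize(cv2.imread(f"pics/{f}.png")[r:r+60,c:c+80],None,fx=5,fy=5,interpolation=cv2.INTER_CUBIC)
cv2.imwrite("pics/m3.png",np.vstack([np.hstack([g("top3",168,265),g("scene3",190,290)]),np.hstack([g("top4",168,265),g("scene4",190,290)])]))
E
```

```text
free [-0.1 -0.4 -0.7]
turn 1.3441310234725097
[(543, 1.1, -0.5), (544, 0.9, -0.4), (545, 1.1, 0.0), (546, 0.6, -0.7), (547, 1.2, 0.0), (548, 0.9, -0.8), (549, 0.7, 0.2), (550, 1.1, 0.3), (551, 1.6, 0.1), (552, 1.5, -0.5), (553, 0.9, -0.4), (554, 0.4, -0.4), (555, 0.4, -0.2), (556, 0.8, -0.7), (557, 1.7, -0.5), (558, 1.8, 0.0), (559, 1.4, 0.5), (560, 0.6, -0.5), (561, 1.1, -0.7), (562, 1.2, -1.0), (563, 1.0, -0.2), (564, 0.7, -0.4), (565, 1.0, 0.2), (566, 1.6, 0.9), (567, 4.7, 1.0), (568, 6.6, 0.2), (569, 8.5, 0.4), (570, 9.7, 0.6), (571, 12.4, 1.1)]
[ 0.5668 -0.0391  0.0403] 40.4167
```

View pics/m3.png

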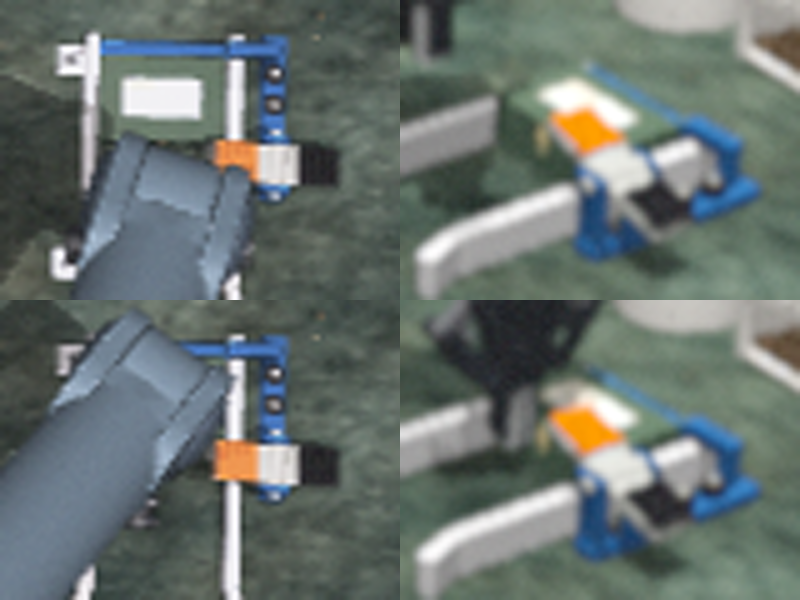

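The force stayed at 1–2 N, then rose steadily from x=0.566 with no sideways load. With the blue bar flush against the box in top3, it's seated. Now I'll back out and press the orange pad.

```bash
python3 - <<'E'
from h import *
p=np.array(read_eef_pos());p2=p-.04*d;movel(p2.tolist(),speed=.1);movel([p2[0],p2[1],.13],speed=.15)
press(np.array([.5565,-.1075,0]),.072,.047)
p=np.array(read_eef_pos());movel([p[0],p[1],.16],speed=.2)
move_ptp([.42,.2,.22],Q);print(read_time_s(),np.round(read_ft_force(),1))
for c in("top","scene"):cv2.imwrite(f"pics/{c}5.png",read_camera(c)[...,::-1])
g=lambda f,r,c:cv2.resize(cv2.imread(f"pics/{f}.png")[r:r+80,c:c+80],None,fx=5,fy=5,interpolation=cv2.INTER_CUBIC)
cv2.imwrite("pics/m5.png",np.hstack([g("top5",165,265),g("scene5",180,290)]))
E
```

```text
[(72, 0.1), (71, -0.3), (70, -0.5), (69, 5.5), (68, 8.0), (67, 9.0), (66, 7.7), (65, 7.5), (64, 6.2), (63, 5.1), (62, 5.8), (61, 3.2), (60, 3.4), (59, 2.7), (58, 1.4), (57, 0.0)] [ 0.5555 -0.108   0.0754] pk 9.0
49.75 [ 0.2 -0.   0.8]
```

View pics/m5.png

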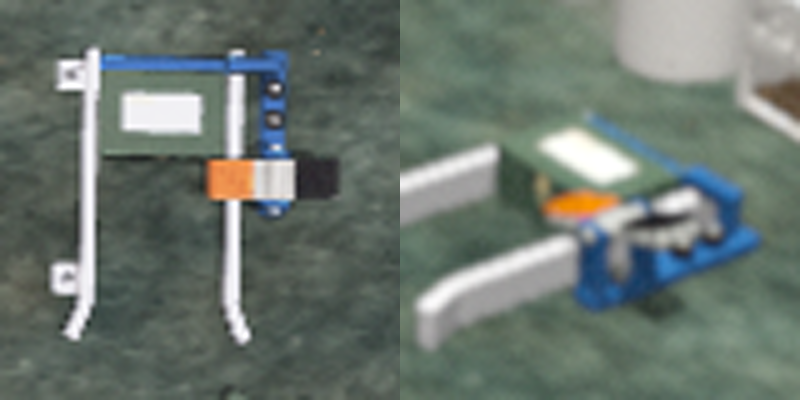

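The orange pad is down in front of the box's near face, with the same look as the locked state at the start. The box is flush with the blue stop and the arm is clear.

```bash
python3 -c "
from bench import *
sign_off();print(read_time_s())"
```

```text
the job is handed in; nothing more can be done
the job is handed in; nothing more can be done
```

The green slide box is locked into its docking frame. I handed the job in at about 50 s, with the arm clear of everything.

- **Opening the catch:** I pressed the black pad, with a peak of 11.3 N, and the catch snapped open.
- **Sliding the box:** On the first push the gripper seems to have rubbed the raised orange pad. The sideways force reached about 5 N, so I did not trust that stop. I backed out and pushed again with the fingers shut and turned 90°, 13 mm left of the middle. The force stayed at 1–2 N until contact, then climbed cleanly to 12.4 N with almost no sideways load.
- **Locking the catch:** I pressed the orange pad, with a peak of 9.0 N, and the force fell to zero as it went past centre.

**Last checks:** The final pictures show the orange pad down in front of the box and the box flush against the blue stop. The wrist force was close to zero. I had no direct reading of the catch angle, so "locked" rests on the pictures and the force record. I moved nothing else on purpose, but my last close-up covered only the dock, so I did not check the other things on the bench one by one.

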